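# Return a nail carton to its place in the packed rack

### The arm

A 6-joint arm with a two-finger parallel gripper is mounted at the origin on a cart in front of the work surface, level with it; the furniture and walls round the work are solid. World frame = base frame: x ahead of the robot, y to its left, z up, the work surface at z = 0. Lengths are in m, angles in rad, forces in N, time in s.
With the tool pointing down it reaches from about 0.375 to 0.975 m from the base axis. Payload 3.8 kg.
Tool frame: the origin (TCP) lies midway between the tips of the shut fingers; the grasp point (between the pads) lies 19 mm behind it; z points along the fingers, y is the line along which they close (so a half turn about z gives the same grasp; the last joint's range is limited). The gripper opens to 85 mm and grips with 20 to 120 N. Pads are 22 mm wide; open, the fingers measure 114 mm over their backs; the gripper's body (76 mm by 85 mm) begins 54 mm behind the grasp point. The pads swing forward as they close: fully open they stand 13 mm farther back than shut.
Start: joints at [1.282, 0.264, 1.604, -0, 1.274, -0.037], TCP at [0.168, 0.654, 0.231] pointing down, gripper open.
Joint ranges: [-2.63, 2.63], [-0.94, 2.18], [0.31, 2.57], [-1.31, 4.45], [0, 2.66], [-2.55, 2.55]. Speed limits (rad/s): [2.57, 2.57, 3.14, 3.14, 3.14, 3.14].

### API

Orientations are given as a rotation vector (axis times angle).
In Python, from workcell import bot gives the robot as it stands.
- The arm moves only by the tool step_arm, never from a script. Its argument "motion" is a list of rows, each a list of 5 numbers: the finger opening in cm, from 0 to 8.54, then the shift along the tool's x, y, z in cm, then the turn about the tool's z in degrees. In form: [[claw, dx, dy, dz, twist], ...]. A call has 1 to 20 rows; each row is the pose to reach, as a shift and turn from the pose commanded when the call began, along the tool's axes at that moment; what a row does not reach only later rows make up. A row lasts 1/10 s, in which the tool goes at most 50 mm and 8.59 degrees, less where a joint would pass 70% of its speed; a pose out of reach is approached as far as the arm can. A call with a gripper value outside its range is refused whole. The fingers move at their own pace and stop on an object; "force" is the grip in N (left out, the last holds). Time passes only in rows, so rows that repeat a pose let the fingers close. It gives the time, the measured TCP pose, the force, the opening and the grip force at its end, in the units of the state.
- bot.read_state(): the state, without advancing time (a new reading comes with each control period).
- bot.read_camera(name): name is "scene" or "top"; returns (picture, depth): 420x560x3 uint8, red, green, blue; 420x560 float32, m along the optical axis (not along the pixel's ray), 0 where there is no reading.
- bot.calibration(name): a dict with "mtx" (3x3 intrinsics, pixels), "k1" (the pictures are not rectified: a ray, as slopes to the right and down, at radius r is drawn at 1 + k1 r^2 times it, then the intrinsics apply), "origin" and "orientation" of the camera in the world. Camera axes: x right, y up, looking along -z (the intrinsics and any distortion apply to the point x, -y, -z); pixel columns grow to the right and rows downward; lengths in m; the calibration is good to about 2 mm. A picture is of the moment at which its call begins. calibration takes no time and is no camera call.
- bot.finish_job(): hands the job in; it is judged then, once.
The state is a dict: "time": time; "q": joint angles; "joint_vel": joint speeds; "joint_torque": joint torques, N m; "tool_pos": TCP position; "tcp_rot": TCP orientation; "wrist_force": force on the tool from outside, world axes, zero at the start; "torque": the same for the moment, N m; "width": opening from 0.0 (shut) to 1.0 (fully open); "grip_force": force on a finger pad.
Only numpy, scipy, OpenCV 4.12 (cv2) and the standard library are available. Lean on these libraries where they do the work, as an engineer would, in place of code of your own. Each camera call takes 0.05 s, during which the arm holds its last target. There are 200 camera calls.

### The job

One green-labelled carton of horseshoe nails has been left on the bench: put it back in the wooden rack right beside the other green-labelled carton, upright on the rack's floor with its label to the front like the rest. The row has closed up, so slide the follower block back and slide the cartons apart to make room, without lifting any of them out of the rack. When it is in, slide the follower up so that all seven cartons stand snug against one another and the rack's left end, and leave the mug, oil can and horseshoe where they are.

Things in the scene. Friction and masses are not known exactly. Their poses are not given: they have to be found in the camera images.
- carton_loose: the loose nail carton: rigid brown box standing upright on the bench, left or right in front of the rack; 58 mm (own x) x 32 mm (own y) x 105 mm high, 0.2 kg; GREEN band 16 to 36 mm below the top, green seal on top; paper label with a nail picture on one 32 mm wide face only, to its own -x. Origin: centre of underside. Yaw within 1.2 rad of the label facing the robot (world -x)
- loose_label (a point): point on the labelled face of the loose carton, 40 mm above its underside on the face's middle line (29 mm to the carton's -x)
- carton_green_mate: the other GREEN carton, same make and size as the loose one, standing in one of the four inner places of the row. Origin: centre of its underside, x along its 58 mm width (label to -x), y along its 32 mm thickness, z up
- carton_white: same carton (58 x 32 x 105 mm, same axes) with a white band and seal; always at the left (+y) end of the row
- carton_black: same carton (58 x 32 x 105 mm, same axes) with a black band and seal; always at the right (-y) end of the row, next to the follower
- carton_red: same carton (58 x 32 x 105 mm, same axes) with a red band and seal; somewhere among the four inner places of the row
- carton_yellow: same carton (58 x 32 x 105 mm, same axes) with a yellow band and seal; somewhere among the four inner places of the row
- carton_blue: same carton (58 x 32 x 105 mm, same axes) with a blue band and seal; somewhere among the four inner places of the row
- rack: dark wooden rack fixed to the bench, 294 mm long (own y) x 84 mm deep (own x), open above. Origin: centre of its underside at bench height; x to the back, y left along the row, z up. Floor top at z = 20 mm, 64 mm clear between front and back rails, which reach x = +-40 and z = 42 mm. End cheeks 12 mm thick, top z = 65 mm, inner faces at y = +-135 mm. Guide rod behind the back rail reaches x = 64, z = 44 mm
- left_end (a point): inner face of the rack's left cheek at floor height. The six cartons stand loose to the right of it (58 mm side along the rack's x, labels to rack -x), about 1 mm apart, the first 1 to 10 mm from this face. Keep clear of the solid nail cabinet behind and left: 279 mm high, near right corner at world x = 0.64, y = 0.14, a drawer open towards the robot (to x about 0.52)
- follower (a joint): position (m) of the follower, a light wooden block 30 mm thick sliding on the guide rod at the row's right end; stays where left, about 3 N to slide. 0: its face to the row is 192 mm (6 thicknesses) from the left cheek; grows to the right (rack -y) up to the stop at 0.046. That face is at rack y = -57 mm minus the value. Seven cartons without gaps put it at 0.032
- follower_grip (a point): middle of the follower's upright light wooden grip, 40 mm along the rack's x, 16 mm along y, standing free from 77 to 115 mm above the bench; this point is 105 mm above the bench, 21 mm right of the follower's face, and moves with it. The block below the grip is 60 mm along x
- tin_mug: dark tin mug 79 x 110 x 80 mm with an ear, standing on the bench, left or right in front of the rack (where the loose carton is not); bystander. Origin: centre of its underside
- oil_can: steel oil can, 76 mm wide foot, 166 mm high with a spout, on the bench in front of the rack's left end; bystander. Origin: centre of its underside
- horseshoe: dark horseshoe, 132 x 146 x 19 mm, lying on the bench in front of the rack; bystander. Origin: centre of its underside
Not all that is in view belongs to the job. What is shaped like the carton_green_mate but pink is not meant.

How it is judged:
At the end, for the whole second after the job is handed in: All 7 cartons at rest on the rack's floor (4 mm; 8 mm across the rack; tilt under 0.08 rad), the loose one beside the other green one (centres 27-38 mm apart), label to the front; follower joint under 0.038 (under 6 mm of gaps); mug, can, horseshoe within 30 mm of their start, mug and can upright (z of carton_white in the frame of rack between 0.016 and 0.024 m and x of carton_white in the frame of rack between -0.008 and 0.008 m and angle between each of carton_white, carton_red, carton_green_mate, carton_yellow, carton_blue, carton_black, carton_loose's own z axis and vertical below 0.08 rad and linear speed of each of carton_white, carton_red, carton_green_mate, carton_yellow, carton_blue, carton_black, carton_loose below 0.02 m/s and z of carton_red in the frame of rack between 0.016 and 0.024 m and x of carton_red in the frame of rack between -0.008 and 0.008 m and z of carton_green_mate in the frame of rack between 0.016 and 0.024 m and x of carton_green_mate in the frame of rack between -0.008 and 0.008 m and z of carton_yellow in the frame of rack between 0.016 and 0.024 m and x of carton_yellow in the frame of rack between -0.008 and 0.008 m and z of carton_blue in the frame of rack between 0.016 and 0.024 m and x of carton_blue in the frame of rack between -0.008 and 0.008 m and z of carton_black in the frame of rack between 0.016 and 0.024 m and x of carton_black in the frame of rack between -0.008 and 0.008 m and z of carton_loose in the frame of rack between 0.016 and 0.024 m and x of carton_loose in the frame of rack between -0.008 and 0.008 m and (y of carton_loose in the frame of carton_green_mate between 0.027 and 0.038 m or y of carton_loose in the frame of carton_green_mate between -0.038 and -0.027 m) and x of loose_label in the frame of rack below -0.015 m and value of joint follower below 0.038 m and distance of each of tin_mug, oil_can, horseshoe from where it was at the start of the episode below 0.03 m and angle between each of tin_mug, oil_can's own z axis and vertical below 0.2 rad); the robot touches nothing.
It fails at once if a carton of the row is lifted out of the rack (more than 25 mm up) (z of any of carton_white, carton_red, carton_green_mate, carton_yellow, carton_blue, carton_black in the frame of rack above 0.045 m).
It fails at once if the mug, oil can or horseshoe is pushed more than 30 mm away (distance of any of tin_mug, oil_can, horseshoe from where it was at the start of the episode above 0.03 m).
It also fails if it takes over 72 s, if anything falls off the work surface, if the arm or the gripper's body presses on something with over 40 N, if the wrist force passes 120 N, or if a joint passes its speed limit or range.

## Working session

There is one attempt and no reset: what is moved stays moved. The work goes in short steps, Python scripts to look and compute and a tool call to move; the robot and the scene stay as the last step left them, time stands still between calls to the robot, and variables do not carry over. Pictures are saved under pics/ and viewed, at most 10 in all, crops included, and the job is handed in when it is done.

Besides the shell and the picture viewer there is one more tool, called after "Request:" as name(argument=value, ...) on one line, values as JSON. step_arm: Moves the arm, as the interface text tells. Its arguments: {"type":"object","properties":{"motion":{"type":"array","items":{"type":"array","items":{"type":"number"}}},"force":{"type":"number"}},"required":["motion"]}

```bash
ls; mkdir -p pics; cat > h.py <<'E'
import numpy as np, cv2
from scipy.spatial.transform import Rotation as R
from workcell import bot
def cam(name):
    im,d=bot.read_camera(name); np.savez(f'/tmp/{name}.npz',im=im,d=d); return im,d
def cloud(name,d):
    c=bot.calibration(name); K=np.array(c['mtx']); h,w=d.shape
    u,v=np.meshgrid(np.arange(w),np.arange(h))
    pts=np.stack([u,v],-1).reshape(-1,1,2).astype(float)
    n=cv2.undistortPoints(pts,K,np.array([c['k1'],0,0,0,0.])).reshape(h,w,2)
    P=np.stack([n[...,0]*d,-n[...,1]*d,-d],-1)
    o=np.array(c['orientation'],float)
    M=R.from_rotvec(o).as_matrix() if o.size==3 else o.reshape(3,3)
    W=P@M.T+np.array(c['origin']); W[d==0]=np.nan
    return W
E
python3 - <<'E'
from h import *
for n in('scene','top'):
    im,d=cam(n); cv2.imwrite(f'pics/{n}0.png',im[...,::-1]); print(bot.calibration(n))
print(bot.read_state())
E
```

```text
pics
{'mtx': array([[511.569925  ,   0.        , 277.69774791],
       [  0.        , 511.569925  , 212.82873594],
       [  0.        ,   0.        ,   1.        ]]), 'k1': -0.08767927986245984, 'origin': array([ 0.03298895, -0.8227684 ,  0.95096403]), 'orientation': array([ 0.79582677, -0.236477  , -0.55069798])}
{'mtx': array([[504.62978139,   0.        , 283.9037665 ],
       [  0.        , 504.62978139, 202.67843615],
       [  0.        ,   0.        ,   1.        ]]), 'k1': -0.0045093961971743035, 'origin': array([ 0.34259807, -0.02359317,  1.45374641]), 'orientation': array([ 0.08965328, -0.10526864, -1.56540512])}
{'time': 0.1, 'q': array([ 1.28209009e+00,  2.64738661e-01,  1.60526280e+00, -8.28457639e-06,
        1.27367255e+00, -3.69102850e-02]), 'joint_vel': array([-0.00037989, -0.00220192, -0.00368781, -0.00081876,  0.001251  ,
        0.00035094]), 'joint_torque': array([ 9.21813225e-04, -5.16699922e+01, -3.68595278e+01, -1.37171769e-04,
        6.18447419e-03, -1.45784969e-05]), 'tool_pos': array([0.16799404, 0.65307525, 0.2300318 ]), 'tcp_rot': array([-0.39443075, -3.11639982,  0.00322783]), 'wrist_force': array([-0.23781659,  0.1356443 , -1.12109661]), 'torque': array([-0.02045749,  0.02315575,  0.01572629]), 'grip_force': 0.0, 'width': 0.9997440481567774}
```

View pics/scene0.png

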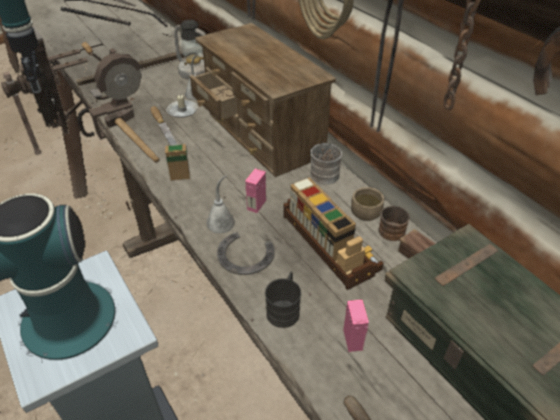

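View pics/top0.png

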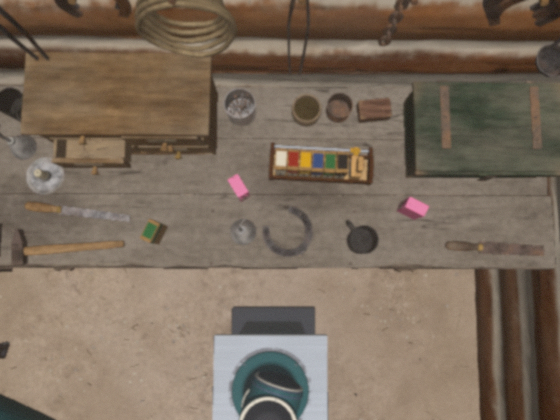

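Candidates for the loose green carton:
- The brown box with a green seal and band at top (151,231), scene (177,160). This matches.
- Pink boxes at top (238,186) and (415,208), which are decoys.
- The green mate in the row at top (331,162).

The row from the left is white, red, yellow, blue, green, black, then the follower at about (358,163). The mug is at (362,239), the oil can at (243,231) and the horseshoe at (288,232).

```bash
cat > m.py <<'E'
from h import *
from scipy import ndimage as nd
def fit(P):  # centre & long-axis yaw by min area rect
    (c,s,a)=cv2.minAreaRect((P[:,:2]*1000).astype(np.float32))
    b=cv2.boxPoints((c,s,a)); e=[b[1]-b[0],b[2]-b[1]]; l=max(e,key=np.linalg.norm)
    y=np.degrees(np.arctan2(l[1],l[0])); y=(y+90)%180-90
    return np.array(c).round(1),np.sort(s).round(1),round(float(y),1)
def comp(W,m,minn=20):
    L,n=nd.label(m); return [(k,(L==k)) for k in range(1,n+1) if (L==k).sum()>=minn]
E
python3 - <<'E'
from m import *
z=np.load('/tmp/top.npz'); im,d=z['im'],z['d']; W=cloud('top',d); Z=W[...,2]
hsv=cv2.cvtColor(im,cv2.COLOR_RGB2HSV)
print('row of z at v=162',[ (u,round(float(Z[162,u])*1000)) for u in range(266,380,4)])
def show(n,u0,u1,v0,v1,za,zb):
    m=np.zeros(Z.shape,bool); m[v0:v1,u0:u1]=True; m&=(Z>za)&(Z<zb)
    for k,mm in comp(W,m): vv,uu=np.where(mm); print(n,mm.sum(),(uu.mean().round(1),vv.mean().round(1)),'zmed',np.nanmedian(Z[mm]).round(4),'mean',W[mm].mean(0).round(4),fit(W[mm]))
show('loose',130,175,210,250,.09,.12)
show('row',262,350,135,190,.112,.14)
show('fol',344,376,135,190,.09,.122)
show('rails',262,380,135,190,.03,.055)
show('cheek',262,380,135,190,.056,.072)
for n,(c) in dict(white=281,red=294,yel=306,blue=318,green=331,black=343,g=356).items():print(n,W[160,c].round(4),im[160,c])
show('mug',335,385,215,258,.06,.1);show('can',225,260,210,248,.04,.2);show('shoe',260,316,200,260,.01,.03)
b=cv2.resize(im[120:260,130:400],None,fx=2.9,fy=2.9,interpolation=cv2.INTER_CUBIC)
s=np.load('/tmp/scene.npz')['im']; b2=cv2.resize(s[130:190,150:210],(240,240),interpolation=cv2.INTER_CUBIC)
b=cv2.copyMakeBorder(b,0,600-b.shape[0] if b.shape[0]<600 else 0,0,0,cv2.BORDER_CONSTANT); b=b[:600]
b[-190:, :240]=b2[:190]; s2=cv2.resize(s[170:285,275:390],(190,190)); b[-190:,300:490]=s2
cv2.imwrite('pics/crop.png',b[...,::-1])
E
```

```text
row of z at v=162 [(266, -7), (270, 65), (274, 19), (278, 129), (282, 127), (286, 120), (290, 128), (294, 121), (298, 129), (302, 129), (306, 125), (310, 129), (314, 129), (318, 129), (322, 124), (326, 128), (330, 128), (334, 128), (338, 128), (342, 128), (346, 131), (350, 68), (354, 77), (358, 112), (362, 117), (366, 18), (370, 63), (374, -6), (378, 3)]
loose 294 (np.float64(149.4), np.float64(230.4)) zmed 0.1048 mean [0.435  0.322  0.1043] (array([435.3, 322.8]), array([33.2, 57.9]), -25.3)
row 1594 (np.float64(311.1), np.float64(160.1)) zmed 0.1254 mean [ 0.6239 -0.1092  0.1252] (array([ 624.9, -109.2]), array([ 60.6, 197.1]), 86.8)
fol 101 (np.float64(359.4), np.float64(163.7)) zmed 0.1126 mean [ 0.6176 -0.2413  0.1106] (array([ 619.1, -242.2]), array([16.4, 39.3]), -5.8)
rails 912 (np.float64(324.6), np.float64(165.3)) zmed 0.0408 mean [ 0.6269 -0.1531  0.0412] (array([ 635.5, -140.9]), array([106.8, 295.6]), 87.1)
cheek 85 (np.float64(270.7), np.float64(161.7)) zmed 0.064 mean [6.318e-01 1.000e-04 6.400e-02] (array([ 6.323e+02, -4.000e-01]), array([11.4, 63. ]), -0.7)
cheek 85 
[... 448 characters left out ...]
 36 (np.float64(351.2), np.float64(224.9)) zmed 0.0776 mean [ 0.4537 -0.2215  0.0772] (array([ 454.4, -217.9]), array([17.6, 32.5]), 42.8)
mug 88 (np.float64(371.2), np.float64(235.5)) zmed 0.076 mean [ 0.4252 -0.2762  0.0749] (array([ 421.9, -270.5]), array([44.3, 78. ]), 19.4)
mug 20 (np.float64(350.2), np.float64(240.8)) zmed 0.0794 mean [ 0.4104 -0.2178  0.079 ] (array([ 410.8, -217.6]), array([ 5.7, 35.8]), 8.1)
can 264 (np.float64(241.5), np.float64(230.2)) zmed 0.0636 mean [0.4386 0.0788 0.0724] (array([439.8,  80.9]), array([48. , 48.1]), 89.9)
shoe 35 (np.float64(294.1), np.float64(252.7)) zmed 0.0123 mean [ 0.3791 -0.0672  0.0126] (array([380.3, -65.2]), array([17.1, 25.3]), -71.3)
```

View pics/crop.png

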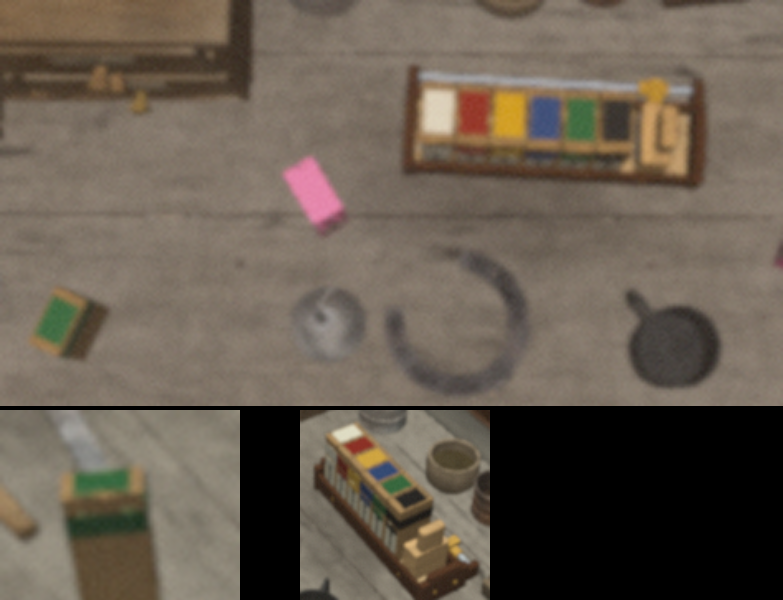

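The loose carton is confirmed: green seal and band, brown sides, yaw −25°. The rack yaw is about −2.9°. There is a gap between black (crop 617,120) and the follower (crop 655,135). My plan is to grip black front-to-back and drag it right, which pushes the follower back, then push green left, insert the loose carton, and close up with the follower.

```bash
cat > go.py <<'E'
# usage: go.py rack ry z | go.py w x y z yaw ; prints dx dy dz(cm) twist(deg) from measured pose
import sys; from h import *
C=np.array([.6236,-.1401]); PSI=-2.9
def rack(rx,ry):
    a=np.radians(PSI); return C+rx*np.array([np.cos(a),np.sin(a)])+ry*np.array([-np.sin(a),np.cos(a)])
def delta(x,y,z,yaw):
    s=bot.read_state(); M=R.from_rotvec(s['tcp_rot']).as_matrix()
    d=M.T@(np.array([x,y,z])-s['tool_pos'])*100
    cur=np.degrees(np.arctan2(M[1,1],M[0,1])); t=(cur-yaw+90)%180-90
    print('t',round(s['time'],2),'delta',d.round(2),'twist',round(t,1),'q',s['q'].round(2),'f',s['wrist_force'].round(1),'tilt',M[2,2].round(4))
a=sys.argv
if __name__=='__main__':
    if a[1]=='rack': print(rack(float(a[4]) if len(a)>4 else 0,float(a[2]))); delta(*rack(float(a[4]) if len(a)>4 else 0,float(a[2])),float(a[3]),PSI)
    else: delta(*map(float,a[2:6]))
E
python3 go.py rack -.052 .20
```

```text
[ 0.62096917 -0.19203341]
t 0.1 delta [-64.92 -70.55   3.15] twist 78.5 q [ 1.28  0.26  1.61 -0.    1.27 -0.04] f [-0.2  0.1 -1.1] tilt -1.0
```

Request:
step_arm(motion=[[8.5,-65,-70.5,0,78.5],[8.5,-65,-70.5,0,78.5],[8.5,-65,-70.5,0,78.5],[8.5,-65,-70.5,0,78.5],[8.5,-65,-70.5,0,78.5],[8.5,-65,-70.5,0,78.5],[8.5,-65,-70.5,0,78.5],[8.5,-65,-70.5,0,78.5],[8.5,-65,-70.5,0,78.5],[8.5,-65,-70.5,0,78.5],[8.5,-65,-70.5,0,78.5],[8.5,-65,-70.5,0,78.5],[8.5,-65,-70.5,0,78.5],[8.5,-65,-70.5,0,78.5],[8.5,-65,-70.5,0,78.5],[8.5,-65,-70.5,0,78.5],[8.5,-65,-70.5,0,78.5],[8.5,-65,-70.5,0,78.5],[8.5,-65,-70.5,0,78.5],[8.5,-65,-70.5,0,78.5]], force=25)

```text
time: 2.1
tool_pos: [0.6233, -0.1959, 0.2301]
tcp_rot: [2.281, 2.159, -0.002]
wrist_force: [-0.2, 1.1, 0.3]
width: 0.997
grip_force: 0.0
```

```bash
python3 go.py rack -.052 .072
```

```text
[ 0.62096917 -0.19203341]
t 2.1 delta [ 0.4  -0.25 15.81] twist -0.2 q [-0.34  0.22  1.66 -0.    1.26 -0.29] f [-0.2  1.1  0.3] tilt -1.0
```

Request:
step_arm(motion=[[8.5,0,0,0,0],[8.5,0,0,0,0]])

```text
time: 2.3
tool_pos: [0.6213, -0.1901, 0.2305]
tcp_rot: [-2.276, -2.162, 0.001]
wrist_force: [-0.8, -0.5, 0.5]
width: 0.995
grip_force: 0.0
```

```bash
python3 go.py rack -.052 .072; python3 - <<'E'
from m import *
im,d=cam('scene'); W=cloud('scene',d)
cv2.imwrite('pics/s1.png',cv2.resize(im[100:320,220:440],(660,600))[...,::-1])
E
```

```text
[ 0.62096917 -0.19203341]
t 2.3 delta [-2.100e-01  1.000e-02  1.585e+01] twist -0.0 q [-0.34  0.22  1.66  0.    1.26 -0.28] f [-0.8 -0.5  0.5] tilt -1.0
```

View pics/s1.png

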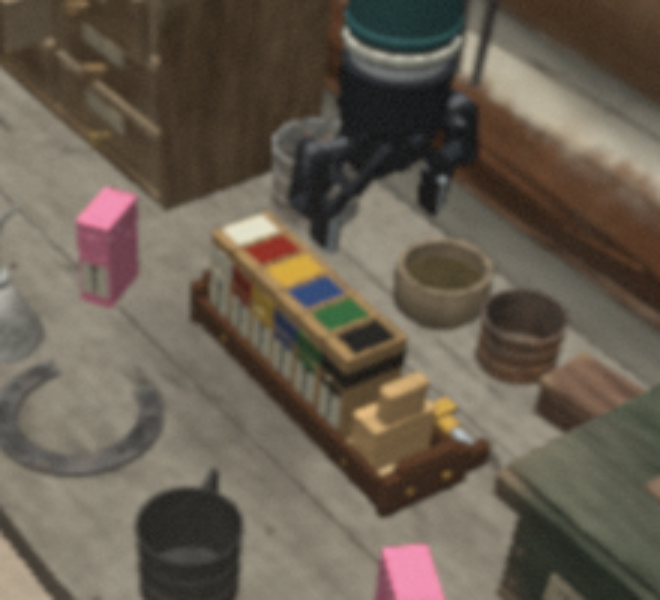

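The view shows the gripper above the row, the six cartons and the follower at crop (395,420) just right of black. Descending on black.

Request:
step_arm(motion=[[8.5,-0.2,0,4,0],[8.5,-0.2,0,8,0],[8.5,-0.2,0,11,0],[8.5,-0.2,0,13.5,0],[8.5,-0.2,0,15.8,0],[8.5,-0.2,0,15.8,0],[5,-0.2,0,15.8,0],[5,-0.2,0,15.8,0],[5,-0.2,0,15.8,0],[5,-0.2,0,15.8,0],[5,-0.2,0,15.8,0],[5,-0.2,0,15.8,0]], force=25)

```text
time: 3.55
tool_pos: [0.6231, -0.1931, 0.0755]
tcp_rot: [2.276, 2.162, 0.003]
wrist_force: [-1.7, 0.5, 5.7]
width: 0.677
grip_force: 33.0
```

```bash
python3 go.py rack -.085 .072
```

```text
[ 0.6192996  -0.22499115]
t 3.55 delta [-3.2  -0.22  0.35] twist -0.0 q [-0.34  0.35  1.79  0.    0.99 -0.29] f [-1.7  0.5  5.7] tilt -1.0
```

Request:
step_arm(motion=[[5,-0.5,0,0,0],[5,-1,0,0,0],[5,-1.5,0,0,0],[5,-2,0,0,0],[5,-2.4,0,0,0],[5,-2.8,0,0,0],[5,-3.2,0,0,0],[5,-3.2,0,0,0],[5,-3.2,0,0,0]])

```text
time: 4.45
tool_pos: [0.6216, -0.2237, 0.0755]
tcp_rot: [2.278, 2.163, 0.005]
wrist_force: [-0.6, 5.9, 7.8]
width: 0.679
grip_force: 26.3
```

```bash
python3 go.py rack -.085 .072
```

```text
[ 0.6192996  -0.22499115]
t 4.45 delta [-0.14 -0.22  0.35] twist -0.1 q [-0.38  0.37  1.77  0.    1.   -0.33] f [-0.6  5.9  7.8] tilt -1.0
```

Follower is moving (about 6 N). Release, lift, and check.

Request:
step_arm(motion=[[8.5,0,0,0,0],[8.5,0,0,0,0],[8.5,0,0,0,0],[8.5,0,0,0,0],[8.5,0,0,-4,0],[8.5,0,0,-8,0],[8.5,0,0,-12,0],[8.5,0,0,-12,0],[8.5,0,0,-12,0]])

```text
time: 5.35
tool_pos: [0.6212, -0.2255, 0.1951]
tcp_rot: [2.275, 2.162, 0.002]
wrist_force: [-0.1, -0.2, -0.3]
width: 1.0
grip_force: 0.0
```

```bash
cat > seals.py <<'E'
from m import *; from go import C,PSI
def seals():
    im,d=cam('scene'); W=cloud('scene',d); hsv=cv2.cvtColor(im,cv2.COLOR_RGB2HSV).astype(int)
    a=np.radians(PSI); X=np.array([np.cos(a),np.sin(a)]);Y=np.array([-np.sin(a),np.cos(a)])
    rx=(W[...,:2]-C)@X; ry=(W[...,:2]-C)@Y; T=(W[...,2]>.115)&(W[...,2]<.135)&(abs(rx)<.035)&(abs(ry)<.14)
    H,S,V=hsv[...,0],hsv[...,1],hsv[...,2]
    for n,m in dict(white=(S<50)&(V>160),red=((H<6)|(H>174))&(S>130),yel=(H>18)&(H<30)&(S>160),blue=(H>100)&(H<130)&(S>70),green=(H>40)&(H<85)&(S>80),black=(V<75)).items():
        for k,q in comp(W,m&T,15): print(n,q.sum(),'rx,ry,z mm',(1000*np.array([np.median(rx[q]),(ry[q].min()+ry[q].max())/2,np.median(W[...,2][q])])).round(1),'yspan',(1000*np.ptp(ry[q])).round(1))
    G=(W[...,2]>.09)&(W[...,2]<.122)&(abs(rx)<.03)&(ry<-.06)&(ry>-.15)&(S>60)&(V>110)
    for k,q in comp(W,G,15): print('folgrip',q.sum(),(1000*np.median(rx[q])).round(1),(1000*ry[q].min()).round(1),(1000*ry[q].max()).round(1))
    return im
if __name__=='__main__': seals()
E
python3 seals.py; python3 go.py rack -.0185 .072
```

```text
white 112 rx,ry,z mm [  2.  112.6 123.9] yspan 32.4
red 75 rx,ry,z mm [  2.7  78.7 124.1] yspan 21.9
yel 100 rx,ry,z mm [  2.7  45.3 124.3] yspan 28.1
blue 92 rx,ry,z mm [  1.2  12.3 124.1] yspan 25.5
green 86 rx,ry,z mm [ -1.9 -22.  124. ] yspan 28.9
black 100 rx,ry,z mm [  3.7 -61.6 125.1] yspan 25.9
folgrip 140 -4.1 -125.3 -107.5
[ 0.62266403 -0.15857631]
t 5.4 delta [ 6.65 -0.07 12.09] twist -0.0 q [-0.39  0.26  1.68 -0.    1.2  -0.33] f [-0.  -0.3 -0.2] tilt -1.0
```

```bash
python3 - <<'E'
import numpy as np,cv2
im=np.load('/tmp/scene.npz')['im']; cv2.imwrite('pics/s2.png',cv2.resize(im[130:300,260:430],(600,600),interpolation=cv2.INTER_CUBIC)[...,::-1])
E
```

```text
(no output)
```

View pics/s2.png

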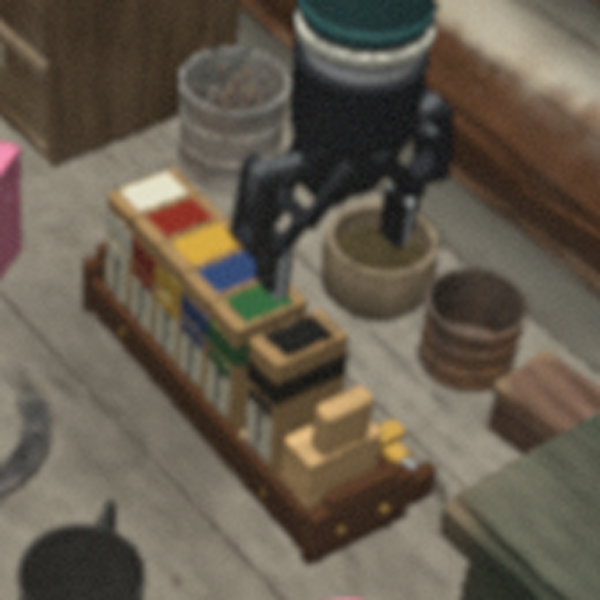

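Black has only shifted a little: the green–black gap near crop (270,320) looks about 10 mm. I'll move the arm clear and measure from the top camera.

Request:
step_arm(motion=[[8.5,0,-4,-4,0],[8.5,0,-8,-8,0],[8.5,0,-12,-8,0],[8.5,0,-16,-8,0],[8.5,0,-20,-8,0],[8.5,0,-20,-8,0]])

```text
time: 6.0
tool_pos: [0.4153, -0.2134, 0.2704]
tcp_rot: [-2.275, -2.158, 0.004]
wrist_force: [-0.5, -0.5, -0.5]
width: 0.999
grip_force: 0.0
```

```bash
python3 seals.py; python3 - <<'E'
from m import *; from go import C,PSI
im,d=cam('top'); W=cloud('top',d); a=np.radians(PSI); Y=np.array([-np.sin(a),np.cos(a)]);X=np.array([np.cos(a),np.sin(a)])
ry=((W[...,:2]-C)@Y*1000).round(0); 
for v in (160,162,164): print([(u,int(ry[v,u]) if ry[v,u]==ry[v,u] else None,int(np.nan_to_num(W[v,u,2])*1000)) for u in range(322,376,2)])
cv2.imwrite('pics/t2.png',cv2.resize(im[130:200,255:385],(780,420),interpolation=cv2.INTER_CUBIC)[...,::-1])
E
```

```text
white 16 rx,ry,z mm [ 15.  103.  125.2] yspan 13.4
red 73 rx,ry,z mm [  2.4  77.9 124.4] yspan 23.4
yel 100 rx,ry,z mm [  2.   44.7 124.3] yspan 27.4
blue 88 rx,ry,z mm [  0.4  12.4 124.4] yspan 24.5
green 107 rx,ry,z mm [  1.  -19.9 124.4] yspan 26.1
black 117 rx,ry,z mm [  2.8 -67.6 124.5] yspan 29.4
folgrip 142 -3.7 -125.4 -108.5
[(322, 1, 124), (324, -4, 122), (326, -9, 126), (328, -14, 128), (330, -20, 126), (332, -25, 123), (334, -31, 125), (336, -47, 19), (338, -51, 36), (340, -51, 83), (342, -52, 128), (344, -58, 124), (346, -63, 125), (348, -68, 124), (350, -74, 124), (352, -79, 123), (354, -85, 122), (356, -97, 73), (358, -102, 80), (360, -105, 93), (362, -108, 113), (364, -113, 114), (366, -119, 112), (368, -134, 51), (370, -138, 63), (372, -144, 64), (374, -160, 4)]
[(322, 1, 118), (324, -4, 131), (326, -9, 124), (328, -15, 125), (330, -20, 122), (332, -26, 120), (334, -31, 122), (336, -48, 12), (338, -50, 45), (340, -51, 84), (342, -52, 129), (344, -57, 127), (346, -63, 129), (348, -68, 127), (350, -72, 136), (352, -79, 125), (354, -93, 64), (356, -97, 74), (358, -103, 75), (360, -106, 90), (362, -107, 116), (364, -113, 117), (366, -119, 112), (368, -135, 51), (370, -138, 63), (372, -143, 66), (374, -161, 0)]
[(322, 1, 129), (324, -5, 121), (326, -9, 130), (328, -15, 123), (330, -20, 124), (332, -26, 127), (334, -31, 130), (336, -47, 19), (338, -50, 45), (340, -52, 82), (342, -52, 126), (344, -58, 127), (346, -63, 127), (348, -69, 125), (350, -74, 122), (352, -79, 128), (354, -93, 67), (356, -98, 72), (358, -103, 75), (360, -107, 85), (362, -108, 111), (364, -114, 110), (366, -119, 114), (368, -135, 49), (370, -138, 63), (372, -144, 63), (374, -162, -5)]
```

View pics/t2.png

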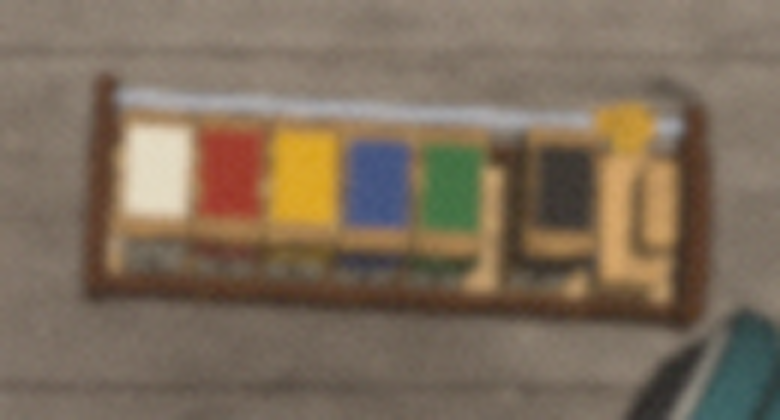

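The top view shows black's seal at crop (565,190) with left edge near (527,190), so the green–black gap is only about 16 mm. It slipped in the grip, and the fingertips pushed the follower block. I'll move the follower first by its grip, then re-drag black from higher and with more grip force.

```bash
python3 go.py rack -.1165 .083
```

```text
[ 0.61770592 -0.25645081]
t 6.1 delta [-3.19 20.05 18.82] twist -0.1 q [-0.53 -0.15  1.97  0.    1.33 -0.47] f [ 0.3 -1.4  0.2] tilt -1.0
```

Request:
step_arm(motion=[[6.5,-3.2,5,4,0],[6.5,-3.2,10,8,0],[6.5,-3.2,15,8,0],[6.5,-3.2,20,9,0],[6.5,-3.2,20,10,0],[6.5,-3.2,20,13,0],[6.5,-3.2,20,16,0],[6.5,-3.2,20,18.8,0],[6.5,-3.2,20,18.8,0],[3,-3.2,20,18.8,0],[3,-3.2,20,18.8,0],[3,-3.2,20,18.8,0],[3,-3.2,20,18.8,0],[3,-3.2,20,18.8,0],[3,-3.2,20,18.8,0]], force=30)

```text
time: 7.6
tool_pos: [0.6188, -0.2571, 0.0862]
tcp_rot: [2.277, 2.163, 0.0]
wrist_force: [-3.2, 0.8, 0.2]
width: 0.46
grip_force: 33.9
```

```bash
python3 go.py rack -.1235 .083
```

```text
[ 0.61735177 -0.26344184]
t 7.6 delta [-0.64 -0.11  0.32] twist -0.0 q [-0.43  0.37  1.74 -0.    1.02 -0.38] f [-3.2  0.8  0.2] tilt -1.0
```

Request:
step_arm(motion=[[3,-0.3,0,0,0],[3,-0.6,0,0,0],[3,-0.8,0,0,0],[3,-0.8,0,0,0],[3,-0.8,0,0,0]])

```text
time: 8.1
tool_pos: [0.6184, -0.2651, 0.0862]
tcp_rot: [2.277, 2.163, 0.0]
wrist_force: [-4.3, 2.5, 4.7]
width: 0.46
grip_force: 34.4
```

Request:
step_arm(motion=[[6.5,-0.8,0,0,0],[6.5,-0.8,0,0,0],[6.5,-0.8,0,0,0],[8.5,-0.8,0,-4,0],[8.5,-0.8,0,-8,0],[8.5,2,0,-10,0],[8.5,4.9,0,-10,0],[8.5,4.9,0,-10,0],[8.5,4.9,0,-10,0]])

```text
time: 9.0
tool_pos: [0.621, -0.2156, 0.1854]
tcp_rot: [2.275, 2.165, -0.0]
wrist_force: [-1.2, 0.2, -0.5]
width: 0.993
grip_force: 0.0
```

```bash
python3 go.py rack -.0685 .083 .0015
```

```text
[ 0.62163246 -0.20858817]
t 9.0 delta [ 0.71  0.03 10.24] twist 0.1 q [-0.37  0.26  1.69 -0.    1.19 -0.32] f [-1.2  0.2 -0.5] tilt -1.0
```

Request:
step_arm(motion=[[8.5,0.7,0,0,0],[8.5,0.7,0,4,0],[8.5,0.7,0,8,0],[8.5,0.7,0,10.2,0],[8.5,0.7,0,10.2,0],[5,0.7,0,10.2,0],[5,0.7,0,10.2,0],[5,0.7,0,10.2,0],[5,0.7,0,10.2,0],[5,0.7,0,10.2,0],[5,0.7,0,10.2,0],[5,0.7,0,10,0]], force=50)

```text
time: 10.2
tool_pos: [0.6213, -0.209, 0.0858]
tcp_rot: [2.277, 2.164, 0.001]
wrist_force: [-0.2, -0.3, -2.2]
width: 0.671
grip_force: 53.8
```

```bash
python3 go.py rack -.0855 .083 .001
```

```text
[ 0.62027302 -0.2255411 ]
t 10.2 delta [-1.66 -0.02  0.28] twist -0.0 q [-0.36  0.35  1.78  0.    1.01 -0.31] f [-0.2 -0.3 -2.2] tilt -1.0
```

Request:
step_arm(motion=[[5,-0.4,0,0,0],[5,-0.8,0,0,0],[5,-1.2,0,0,0],[5,-1.6,0,0,0],[5,-1.6,0,0,0],[5,-1.6,0,0,0]])

```text
time: 10.8
tool_pos: [0.6205, -0.2256, 0.0855]
tcp_rot: [2.277, 2.163, -0.0]
wrist_force: [-0.1, 2.2, 4.2]
width: 0.669
grip_force: 54.5
```

Request:
step_arm(motion=[[8.5,0,0,0,0],[8.5,0,0,0,0],[8.5,0,0,0,0],[8.5,0,0,0,0],[8.5,0,0,-5,0],[8.5,0,0,-10,0],[8.5,3,0,-10,0],[8.5,6.6,0,-10,0],[8.5,6.6,0,-10,0],[8.5,6.6,0,-10,0]])

```text
time: 11.8
tool_pos: [0.6235, -0.1584, 0.1851]
tcp_rot: [2.275, 2.166, -0.001]
wrist_force: [-0.0, -1.0, -0.5]
width: 0.996
grip_force: 0.0
```

```bash
python3 seals.py;python3 go.py rack -.0185 .083 .001
```

```text
white 91 rx,ry,z mm [ -1.5 111.3 124. ] yspan 34.3
red 55 rx,ry,z mm [ -1.7  79.1 124.4] yspan 22.1
yel 49 rx,ry,z mm [ -6.5  44.2 124.6] yspan 27.7
blue 89 rx,ry,z mm [  0.5  12.2 124.1] yspan 24.6
green 109 rx,ry,z mm [  0.7 -21.2 124.4] yspan 27.1
black 106 rx,ry,z mm [  1.6 -84.5 124.1] yspan 23.7
folgrip 136 -2.8 -133.8 -116.2
[ 0.62366275 -0.1586269 ]
t 11.85 delta [ 0.06  0.02 10.2 ] twist 0.0 q [-0.29  0.24  1.72 -0.    1.18 -0.24] f [-0.9  0.4 -1. ] tilt -1.0
```

Black now sits at −84.5 mm with the follower at its stop. Next, grip green and push the left group to the cheek.

Request:
step_arm(motion=[[8.5,0,0,5,0],[8.5,0,0,10.2,0],[8.5,0,0,10.2,0],[5,0,0,10.2,0],[5,0,0,10.2,0],[5,0,0,10.2,0],[5,0,0,10.2,0],[5,0,0,10.2,0],[5,0,0,10.2,0],[5,0,0,10,0],[5,0.3,0,10,0],[5,0.6,0,10,0],[5,0.8,0,10,0],[5,0.8,0,10,0],[5,0.8,0,10,0]])

```text
time: 13.35
tool_pos: [0.6246, -0.1531, 0.0862]
tcp_rot: [2.274, 2.162, -0.002]
wrist_force: [-0.4, -6.0, 3.7]
width: 0.675
grip_force: 58.2
```

Request:
step_arm(motion=[[5,0.2,0,0,0],[5,0.4,0,0,0],[5,0.4,0,0,0],[5,0.4,0,0,0]])

```text
time: 13.75
tool_pos: [0.6248, -0.1505, 0.0862]
tcp_rot: [2.273, 2.161, -0.004]
wrist_force: [-0.7, -12.2, 3.0]
width: 0.672
grip_force: 58.6
```

Request:
step_arm(motion=[[8.5,0,0,0,0],[8.5,0,0,0,0],[8.5,0,0,0,0],[8.5,0,0,-5,0],[8.5,0,0,-10,0],[8.5,0,0,-16,0],[8.5,0,0,-16,0]])

```text
time: 14.45
tool_pos: [0.6281, -0.1474, 0.2538]
tcp_rot: [2.269, 2.157, 0.011]
wrist_force: [1.0, 0.5, 0.8]
width: 0.994
grip_force: 0.0
```

```bash
python3 seals.py; python3 - <<'E'
from m import *
z=np.load('/tmp/scene.npz'); W=cloud('scene',z['d']); Z=W[...,2]
m=(Z>.097)&(Z<.112)&(abs(W[...,0]-.435)<.06)&(abs(W[...,1]-.323)<.06)
print(m.sum(),W[m].mean(0),fit(W[m]))
E
python3 go.py w .4353 .3228 .068 -25.3
```

```text
white 111 rx,ry,z mm [  2.9 116.5 123.9] yspan 32.1
red 69 rx,ry,z mm [  2.6  83.9 124.5] yspan 23.0
yel 99 rx,ry,z mm [  2.2  52.1 124.1] yspan 28.0
blue 86 rx,ry,z mm [  1.2  19.6 124.2] yspan 23.1
green 110 rx,ry,z mm [ -0.3 -11.6 123.9] yspan 27.6
black 106 rx,ry,z mm [  2.4 -85.2 124.3] yspan 23.1
folgrip 133 -3.2 -133.4 -101.3
164 [0.43570591 0.3175835  0.10203639] (array([436.4, 319.6]), array([39.7, 57.1]), -27.1)
t 14.5 delta [ 46.01 -21.78  18.13] twist 22.4 q [-0.27  0.19  1.66  0.    1.29 -0.22] f [-0.  -0.4  1.1] tilt -0.9999
```

Request:
step_arm(motion=[[8.5,46,-21.8,0,22],[8.5,46,-21.8,0,22],[8.5,46,-21.8,0,22],[8.5,46,-21.8,0,22],[8.5,46,-21.8,0,22],[8.5,46,-21.8,0,22],[8.5,46,-21.8,0,22],[8.5,46,-21.8,0,22],[8.5,46,-21.8,0,22],[8.5,46,-21.8,0,22],[8.5,46,-21.8,0,22],[8.5,46,-21.8,0,22],[8.5,46,-21.8,0,22],[8.5,46,-21.8,0,22],[8.5,46,-21.8,0,22],[8.5,46,-21.8,0,22]])

```text
time: 16.1
tool_pos: [0.4307, 0.3224, 0.2453]
tcp_rot: [2.65, 1.687, 0.0]
wrist_force: [0.2, 0.1, -0.3]
width: 1.0
grip_force: 0.0
```

```bash
python3 go.py w .4355 .322 .068 -25.6
```

```text
t 16.1 delta [ 0.17  0.45 17.73] twist 0.6 q [ 0.6  -0.    1.88 -0.    1.27  1.03] f [ 0.2  0.1 -0.3] tilt -1.0
```

Request:
step_arm(motion=[[8.5,0.2,0.4,4,0.6],[8.5,0.2,0.4,8,0.6],[8.5,0.2,0.4,12,0.6],[8.5,0.2,0.4,15,0.6],[8.5,0.2,0.4,17.7,0.6],[8.5,0.2,0.4,17.7,0.6],[5,0.2,0.4,17.7,0.6],[5,0.2,0.4,17.7,0.6],[5,0.2,0.4,17.7,0.6],[5,0.2,0.4,17.7,0.6],[5,0.2,0.4,17.7,0.6],[5,0.2,0.4,17.7,0.6],[5,0.2,0.4,17.7,0.6]], force=50)

```text
time: 17.4
tool_pos: [0.4362, 0.3247, 0.0706]
tcp_rot: [2.657, 1.676, 0.007]
wrist_force: [1.0, 0.9, 7.1]
width: 0.672
grip_force: 54.9
```

Request:
step_arm(motion=[[5,0,0,-2,0],[5,0,0,-6,0],[5,0,0,-10,0],[5,0,0,-15,0],[5,0,0,-20,0],[5,0,0,-20,0]])

```text
time: 18.0
tool_pos: [0.4383, 0.3262, 0.2778]
tcp_rot: [-2.657, -1.676, -0.025]
wrist_force: [0.7, 0.7, -1.7]
width: 0.673
grip_force: 54.6
```

```bash
python3 go.py rack -.0485 .25 .001
```

```text
[ 0.62214496 -0.18858848]
t 18.0 delta [-38.58  38.75   2.57] twist -22.6 q [ 0.59 -0.02  1.83 -0.    1.31  1.04] f [ 0.7  0.7 -1.7] tilt -0.9999
```

Request:
step_arm(motion=[[5,-38.6,38.7,0,-22.6],[5,-38.6,38.7,0,-22.6],[5,-38.6,38.7,0,-22.6],[5,-38.6,38.7,0,-22.6],[5,-38.6,38.7,0,-22.6],[5,-38.6,38.7,0,-22.6],[5,-38.6,38.7,0,-22.6],[5,-38.6,38.7,0,-22.6],[5,-38.6,38.7,0,-22.6],[5,-38.6,38.7,0,-22.6],[5,-38.6,38.7,0,-22.6],[5,-38.6,38.7,0,-22.6],[5,-38.6,38.7,0,-22.6],[5,-38.6,38.7,0,-22.6],[5,-38.6,38.7,0,-22.6],[5,-38.6,38.7,0,-22.6]])

```text
time: 19.6
tool_pos: [0.6171, -0.1899, 0.2684]
tcp_rot: [-2.275, -2.166, -0.0]
wrist_force: [-0.9, 0.1, -1.5]
width: 0.673
grip_force: 54.9
```

```bash
python3 - <<'E'
from seals import *
im=seals(); cv2.imwrite('pics/s3.png',cv2.resize(im[80:300,220:440],(600,600),interpolation=cv2.INTER_CUBIC)[...,::-1])
W=cloud('scene',np.load('/tmp/scene.npz')['d']); a=np.radians(PSI);X=np.array([np.cos(a),np.sin(a)]);Y=np.array([-np.sin(a),np.cos(a)])
rx=(W[...,:2]-C)@X*1000; ry=(W[...,:2]-C)@Y*1000
m=(abs(rx)<45)&(abs(ry+48)<60)&(W[...,2]>.2)&(W[...,2]<.25); print(m.sum(),np.percentile(ry[m],[1,10,50,90,99]).round(),np.percentile(rx[m],[1,10,50,90]).round())
E
python3 go.py rack -.0485 .09 .001
```

```text
white 112 rx,ry,z mm [  1.2 116.7 124.3] yspan 32.6
red 66 rx,ry,z mm [  1.6  83.6 124.6] yspan 21.4
yel 99 rx,ry,z mm [  2.3  52.8 124.3] yspan 28.4
blue 82 rx,ry,z mm [  0.4  19.6 124.4] yspan 25.2
green 108 rx,ry,z mm [  0.9 -11.2 124.3] yspan 26.2
black 106 rx,ry,z mm [  2.5 -85.6 124.1] yspan 22.9
folgrip 138 -2.8 -132.8 -101.1
506 [-71. -69. -68. -47. -39.] [-33. -32. -16.  17.]
[ 0.62214496 -0.18858848]
t 19.65 delta [ 0.17  0.48 17.86] twist 0.1 q [-0.34  0.19  1.63  0.    1.33 -0.29] f [ 0.1  0.2 -2.1] tilt -1.0
```

View pics/s3.png

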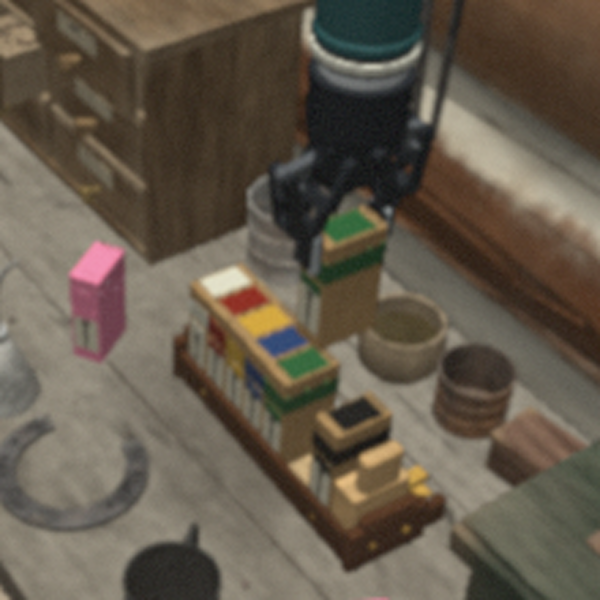

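The carton is held upright above the gap with its label to the front. It sits about 4 mm too far right of the gap centre, so I'll shift it and lower it.

Request:
step_arm(motion=[[5,0.4,0.5,0,0],[5,0.4,0.5,0,0],[5,0.4,0.5,3,0],[5,0.4,0.5,5.5,0],[5,0.4,0.5,5.5,0],[5,0.4,0.5,7,0],[5,0.4,0.5,8.5,0],[5,0.4,0.5,10,0],[5,0.4,0.5,10,0]])

```text
time: 20.55
tool_pos: [0.6208, -0.1872, 0.1651]
tcp_rot: [-2.274, -2.161, 0.004]
wrist_force: [-0.5, -0.1, -2.6]
width: 0.668
grip_force: 54.8
```

```bash
python3 seals.py; python3 go.py rack -.0465 .09 .001
```

```text
white 110 rx,ry,z mm [  1.6 114.8 124.5] yspan 33.6
red 72 rx,ry,z mm [  2.1  83.  124.2] yspan 22.8
yel 62 rx,ry,z mm [ -5.1  52.3 124.2] yspan 26.7
blue 47 rx,ry,z mm [ -6.4  19.6 124.2] yspan 23.3
green 19 rx,ry,z mm [-14.1  -7.  124.5] yspan 16.4
black 108 rx,ry,z mm [  2.5 -84.3 124.3] yspan 25.2
folgrip 141 -3.5 -133.7 -101.2
[ 0.62224615 -0.18659104]
t 20.6 delta [0.08 0.1  7.64] twist -0.0 q [-0.33  0.26  1.73 -0.    1.15 -0.28] f [-0.4  0.6 -3.2] tilt -1.0
```

Request:
step_arm(motion=[[5,0,0.1,1.5,0],[5,0,0.1,3,0],[5,0,0.1,4.5,0],[5,0,0.1,5.5,0],[5,0,0.1,6.4,0],[5,0,0.1,7,0],[5,0,0.1,7.2,0],[5,0,0.1,7.2,0]])

```text
time: 21.4
tool_pos: [0.6236, -0.1878, 0.0962]
tcp_rot: [-2.277, -2.164, 0.0]
wrist_force: [-0.3, -0.3, -3.3]
width: 0.669
grip_force: 54.8
```

```bash
python3 go.py rack -.0465 .0905 .001
```

```text
[ 0.62224615 -0.18659104]
t 21.4 delta [ 0.12 -0.15  0.57] twist -0.0 q [-0.33  0.33  1.78 -0.    1.03 -0.28] f [-0.3 -0.3 -3.3] tilt -1.0
```

No contact so far and it is inside the rails. Lowering the last 5 mm.

Request:
step_arm(motion=[[5,0,0,0.2,0],[5,0,0,0.4,0],[5,0,0,0.5,0],[5,0,0,0.5,0],[5,0,0,0.5,0]])

```text
time: 21.9
tool_pos: [0.6236, -0.1878, 0.0914]
tcp_rot: [2.277, 2.164, 0.0]
wrist_force: [-0.1, -0.7, -0.9]
width: 0.673
grip_force: 54.8
```

Request:
step_arm(motion=[[5,0,0,0.1,0],[8.5,0,0,0.1,0],[8.5,0,0,0.1,0],[8.5,0,0,0.1,0],[8.5,0,0,0.1,0],[8.5,0,0,-3,0],[8.5,0,0,-6,0],[8.5,0,0,-10,0],[8.5,-4,0,-10,0],[8.5,-7.7,0,-10,0],[8.5,-7.7,0,-10,0],[8.5,-7.7,0,-10,0]])

```text
time: 23.1
tool_pos: [0.6193, -0.2654, 0.1911]
tcp_rot: [-2.279, -2.161, -0.0]
wrist_force: [-0.6, 1.2, 0.5]
width: 0.996
grip_force: 0.0
```

```bash
python3 seals.py; python3 go.py rack -.1245 .083
```

```text
white 110 rx,ry,z mm [  1.5 118.5 124.2] yspan 33.8
red 69 rx,ry,z mm [  1.4  82.4 125. ] yspan 23.7
yel 100 rx,ry,z mm [  1.5  51.7 124.2] yspan 28.8
blue 85 rx,ry,z mm [  3.   18.7 124.2] yspan 22.7
green 107 rx,ry,z mm [ -0.4 -11.9 124. ] yspan 26.9
green 78 rx,ry,z mm [ -2.6 -50.8 124.3] yspan 27.0
black 107 rx,ry,z mm [  3.1 -84.5 124.2] yspan 25.0
folgrip 140 -4.1 -134.8 -116.8
[ 0.61730118 -0.26444056]
t 23.15 delta [-1.000e-02 -2.000e-01  1.079e+01] twist -0.1 q [-0.44  0.29  1.65  0.    1.21 -0.39] f [-0.6 -0.3  0.4] tilt -1.0
```

All seven are standing at the right height. Now grip the follower and close up.

Request:
step_arm(motion=[[6.5,0,-0.1,4,0],[6.5,0,-0.1,8,0],[6.5,0,-0.1,10.8,0],[6.5,0,-0.1,10.8,0],[3,0,-0.1,10.8,0],[3,0,-0.1,10.8,0],[3,0,-0.1,10.8,0],[3,0,-0.1,10.8,0],[3,0,-0.1,10.8,0],[3,0,-0.1,10.8,0]], force=50)

```text
time: 24.15
tool_pos: [0.6184, -0.2645, 0.0856]
tcp_rot: [-2.277, -2.164, 0.0]
wrist_force: [-4.7, 2.1, 2.1]
width: 0.457
grip_force: 54.5
```

Request:
step_arm(motion=[[3,0.2,0,0,0],[3,0.4,0,0,0],[3,0.6,0,0,0],[3,0.8,0,0,0],[3,1,0,0,0],[3,1.2,0,0,0],[3,1.2,0,0,0],[3,1.2,0,0,0]])

```text
time: 24.95
tool_pos: [0.6189, -0.2549, 0.0856]
tcp_rot: [2.275, 2.163, -0.004]
wrist_force: [-5.2, -4.5, -0.2]
width: 0.457
grip_force: 54.3
```

Request:
step_arm(motion=[[3,0.1,0,0,0],[3,0.2,0,0,0],[3,0.3,0,0,0],[3,0.4,0,0,0],[3,0.4,0,0,0],[3,0.4,0,0,0]])

```text
time: 25.55
tool_pos: [0.6191, -0.2527, 0.0856]
tcp_rot: [2.273, 2.161, -0.006]
wrist_force: [-5.0, -10.4, -1.3]
width: 0.457
grip_force: 54.1
```

Request:
step_arm(motion=[[3,0.1,0,0,0],[3,0.2,0,0,0],[3,0.3,0,0,0],[3,0.4,0,0,0],[3,0.4,0,0,0],[3,0.4,0,0,0]])

```text
time: 26.15
tool_pos: [0.6191, -0.2525, 0.0857]
tcp_rot: [2.27, 2.158, -0.012]
wrist_force: [-5.3, -22.4, -4.2]
width: 0.46
grip_force: 53.8
```

Hard stop: 22 N with no further travel, so the row is snug. Relax, release and check.

Request:
step_arm(motion=[[3,-0.3,0,0,0],[3,-0.4,0,0,0],[6.5,-0.4,0,0,0],[6.5,-0.4,0,0,0],[6.5,-0.4,0,0,0],[6.5,-0.4,0,0,0],[6.5,-0.4,0,-4,0],[6.5,-0.4,0,-8,0],[6.5,-0.4,-5,-12,0],[6.5,-0.4,-10,-16,0],[6.5,-0.4,-15,-16,0],[6.5,-0.4,-20,-16,0],[6.5,-0.4,-20,-16,0]])

```text
time: 27.45
tool_pos: [0.4171, -0.2378, 0.2444]
tcp_rot: [2.277, 2.163, -0.0]
wrist_force: [-0.0, 0.4, -0.1]
width: 0.759
grip_force: 0.0
```

```bash
python3 - <<'E'
from seals import *
im=seals(); t,_=cam('top')
a=cv2.resize(im[140:300,240:400],(400,400),interpolation=cv2.INTER_CUBIC); b=cv2.resize(t[125:260,220:400],(400,300),interpolation=cv2.INTER_CUBIC)
b=cv2.copyMakeBorder(b,0,100,0,0,cv2.BORDER_CONSTANT); cv2.imwrite('pics/end.png',np.hstack([a,b])[...,::-1])
E
```

```text
yel 84 rx,ry,z mm [  4.1  51.2 124.3] yspan 26.4
blue 87 rx,ry,z mm [  1.8  21.4 124. ] yspan 25.3
green 105 rx,ry,z mm [ -0.3 -10.8 124.1] yspan 24.4
green 114 rx,ry,z mm [  3.9 -43.2 124. ] yspan 26.6
black 101 rx,ry,z mm [  1.6 -76.3 124.2] yspan 24.3
folgrip 143 -3.7 -122.1 -91.6
```

View pics/end.png

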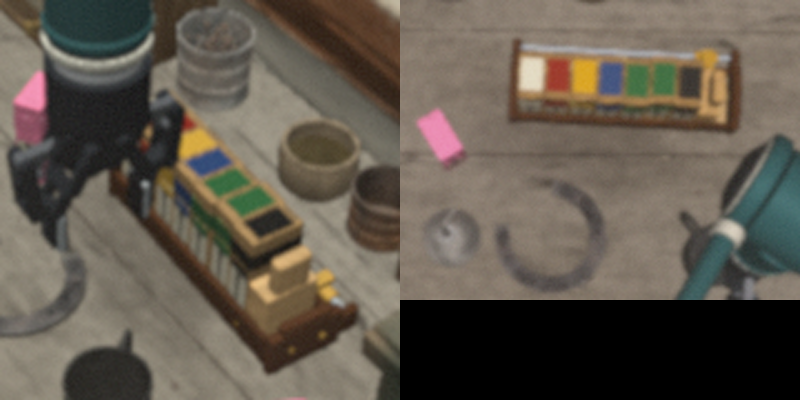

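The final views show the row as white, red, yellow, blue, green, green, black, upright at the right height. The follower is at about 0.034 by both arm travel and vision. The can, horseshoe and mug look undisturbed, and the arm is clear, so I'm handing in.

```bash
python3 -c "
from workcell import bot
print(bot.finish_job())"
```

```text
the job is handed in; nothing more can be done
None
```

The job is handed in (verdict not shown): by the final pictures the loose green carton stands beside its mate, label to the front. All seven cartons are snug, with the follower at about 0.034, and the mug, oil can and horseshoe look unmoved.

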